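Sweep used caps off the draining stand into the waste box

TASK

Clear the three used screw caps that lie on the raised white stand: with the fingertips, sweep each one along the stand and off its open edge so that it drops into the grey waste box standing against that side. Do not pick up or carry any cap, and leave the two vials standing upright in their places.

Things in the scene. Friction and masses are not known exactly. Their poses are not given: they have to be found in the camera images.
- stand: Raised draining stand with a white top, fixed to the bench: 240 mm along its x, 280 mm along its y, top 60 mm above the bench. Lips 8 mm high and 5 mm thick along the edges at x = +-120 mm; the edges at y = +-140 mm are open. Origin at the centre of its underside; z up. Caps and vials each have a strip of their own parallel to y, strips 40 mm apart in x: straight ways along y are free.
- waste_box: Open grey plastic box without a lid, fixed on the bench against one open edge of the stand (+y or -y side, varying), turned as the stand is: 240 mm along x, 110 mm along y, 52 mm high (rim 8 mm below the stand's top), walls and floor 3 mm; 2 mm gap to the stand. Origin at the centre of its underside, 197 mm from the stand's origin.
- rack: Tube rack, blue with a white perforated top and a few small tubes, fixed against the stand's other open edge: same footprint as the waste box, 72 mm high over the tubes. Origin at the centre of its underside. Not to be used.
- cap1: One of three identical used screw caps, a flat black plastic disc with ribbed rim, 32 mm across, 12 mm high, 12 to 23 g, lying flat and loose on the stand, within 75 mm of its middle in the stand's y. Origin at its centre (6 mm above the stand's top). It slides when pushed from the side and drops into the waste box once its centre is past the stand's edge.
- cap2: One of three identical used screw caps, a flat black plastic disc with ribbed rim, 32 mm across, 12 mm high, 12 to 23 g, lying flat and loose on the stand, within 75 mm of its middle in the stand's y. Origin at its centre (6 mm above the stand's top). It slides when pushed from the side and drops into the waste box once its centre is past the stand's edge.
- cap3: One of three identical used screw caps, a flat black plastic disc with ribbed rim, 32 mm across, 12 mm high, 12 to 23 g, lying flat and loose on the stand, within 75 mm of its middle in the stand's y. Origin at its centre (6 mm above the stand's top). It slides when pushed from the side and drops into the waste box once its centre is past the stand's edge.
- vial1: One of two identical closed amber glass vials with a pale paper label and a black lid, 22 mm across and 45 mm tall, standing loose on the stand among the caps. Origin at the centre of its underside. Must stay standing where it is.
- vial2: One of two identical closed amber glass vials with a pale paper label and a black lid, 22 mm across and 45 mm tall, standing loose on the stand among the caps. Origin at the centre of its underside. Must stay standing where it is.

How it is judged:
At the end, for the whole second after the job is handed in: All three caps lie at rest (under 20 mm/s) inside the waste box: centres between its walls and below its rim (under 50 mm above the bench). Both vials stand upright (within 0.1 rad) within 20 mm of where they began (x of cap1 in the frame of waste_box between -0.117 and 0.117 m and y of cap1 in the frame of waste_box between -0.053 and 0.053 m and height (world z) of each of cap1, cap2, cap3 below 0.05 m and linear speed of each of cap1, cap2, cap3 below 0.02 m/s and x of cap2 in the frame of waste_box between -0.117 and 0.117 m and y of cap2 in the frame of waste_box between -0.053 and 0.053 m and x of cap3 in the frame of waste_box between -0.117 and 0.117 m and y of cap3 in the frame of waste_box between -0.053 and 0.053 m and angle between each of vial1, vial2's own z axis and vertical below 0.1 rad and distance of each of vial1, vial2 from where it was at the start of the episode below 0.02 m); the robot touches nothing.
It fails at once if a cap is picked up: its centre rises more than 14 mm above where it lies on the stand (height (world z) of any of cap1, cap2, cap3 above 0.08 m).
It fails at once if a cap is carried out over the waste box instead of being swept off the edge (centre 35 mm past the edge and still as high as on the stand) ((height (world z) of cap1 above 0.066 m and (y of cap1 in the frame of stand above 0.175 m or y of cap1 in the frame of stand below -0.175 m)) or (height (world z) of cap2 above 0.066 m and (y of cap2 in the frame of stand above 0.175 m or y of cap2 in the frame of stand below -0.175 m)) or (height (world z) of cap3 above 0.066 m and (y of cap3 in the frame of stand above 0.175 m or y of cap3 in the frame of stand below -0.175 m))).
It fails at once if a vial is tipped (over 0.4 rad) or shifted by more than 20 mm (angle between any of vial1, vial2's own z axis and vertical above 0.4 rad or distance of any of vial1, vial2 from where it was at the start of the episode above 0.02 m).
It also fails if it takes over 48 s, if anything falls off the work surface, if the arm or the gripper's body presses on something with over 40 N, if the wrist force passes 120 N, or if a joint passes its speed limit or range.

ROBOT

A 7-joint arm with a two-finger parallel gripper is mounted at the origin on the work surface. World frame = base frame: x ahead of the robot, y to its left, z up, the work surface at z = 0. Lengths are in m, angles in rad, forces in N, time in s.
With the tool pointing down it reaches from about 0.425 to 1.025 m from the base axis. Payload 9.4 kg.
Tool frame: the origin (TCP) lies between the finger pads; the fingertips stand 17 mm ahead of it and the grasp point (between the pads) lies 2 mm behind it; x points along the fingers, y is the direction in which the jaws open and shut, and the axes are right-handed (so a half turn about x gives the same grasp; the last joint's range is limited). The gripper opens to 85 mm and grips with 20 to 120 N. Pads are 22 mm wide; open, the fingers measure 114 mm over their backs; the gripper's body (76 mm by 85 mm) begins 54 mm behind the grasp point. The pads swing forward as they close: fully open they stand 13 mm farther back than shut.
Start: joints at [1.164, 0.599, -0.003, 1.599, 0.002, 0.943, -0.08], TCP at [0.235, -0.686, 0.211] pointing down, gripper open.
Joint ranges: [-2.57, 2.57], [-0.35, 1.97], [-1.29, 1.29], [0.11, 2.56], [-1.05, 4.19], [0.11, 1.86], [-2.63, 2.63]. Speed limits (rad/s): [2.22, 2.22, 3.01, 3.01, 3.14, 3.14, 3.14].

INTERFACE

Orientations are given as a unit quaternion [w, x, y, z].
In Python, from plant import arm, cams gives the robot as it stands.
- The arm moves only by the tool jog_arm, never from a script. Its argument "deltas" is one flat list of numbers, 4 for each row, row after row: the shift along the tool's x, y, z in cm, then the turn about the tool's x in degrees. A call has 1 to 8 rows; each row is the pose to reach, as a shift and turn from the pose commanded when the call began, along the tool's axes at that moment; what a row does not reach only later rows make up. A row lasts 1/8 s, in which the tool goes at most 62.5 mm and 10.7 degrees, less where a joint would pass 70% of its speed; a pose out of reach is approached as far as the arm can. A call with a gripper value outside its range is refused whole. "grip" is the opening, from 0 (shut) to 1 (fully open), set as the call begins (left out, the last holds). The fingers move at their own pace and stop on an object; the grip force is fixed at half the most. Time passes only in rows, so rows that repeat a pose let the fingers close. It gives the time, the measured TCP pose, the force and the opening at its end, in the units of the state.
- arm.sense(): the state, without advancing time (a new reading comes with each control period).
- cams.snapshot(name): name is "scene" or "top" or "wrist"; returns (picture, depth): 480x640x3 uint8, red, green, blue; 480x640 float32, m along the optical axis (not along the pixel's ray), 0 where there is no reading.
- cams.camera_params(name): a dict with "vfov" (degrees; the focal length in pixels is half the picture's height over the tangent of half this angle, whatever the lens; pixels are square), "cx", "cy" (the principal point, pixels), "world_to_cam" (4x4, takes a point from world to camera coordinates). Camera axes: x right, y down, z forward; pixel columns grow to the right and rows downward; lengths in m; the calibration is good to about 2 mm. A picture is of the moment at which its call begins: read the wrist's pose just before it. camera_params takes no time and is no camera call; for the wrist camera it gives the pose at the moment of the call.
- arm.finish_job(): hands the job in, once; it reports no verdict.
Trained networks look in the newest picture that a camera, given by its name, has taken for a name from the list of things; names that differ only in an ending like _2 or _b are one class to them, and where a whole thing is asked for, a point or a joint stands for the part that bears it (a point fixed in the world has none). Each returns a list of dicts, best first, with "p" (0 to 1); they miss things now and then, are a little off and sometimes report something else, mostly with a low value. They report only what shows in the picture. A call takes as long as a camera call.
- cams.find_in(label, camera): "position" ([row, column] in pixels, amid what is visible of it).
- cams.landmark_of(label, camera): "position" ([row, column] in pixels: a listed point, or the origin of a listed thing).
The state is a dict: "time_s": time; "q": joint angles; "joint_vel": joint speeds; "joint_torque": joint torques, N m; "position": TCP position; "orientation": TCP orientation; "ft_force": force on the tool from outside, world axes, zero at the start; "wrist_torque": the same for the moment, N m; "finger_gap": opening from 0.0 (shut) to 1.0 (fully open).
Only numpy, scipy, OpenCV 4.12 (cv2) and the standard library are available. Lean on these libraries where they do the work, as an engineer would, in place of code of your own. Each camera call takes 0.05 s, during which the arm holds its last target. There are 200 camera calls.

## Working session

There is one attempt and no reset: what is moved stays moved. The work goes in short steps, Python scripts to look and compute and a tool call to move; the robot and the scene stay as the last step left them, time stands still between calls to the robot, and variables do not carry over. Pictures are saved under pics/ and viewed, about 8 in all and at most 12, crops included, and the job is handed in when it is done.

Besides the shell and the picture viewer there is one more tool, called after "Request:" as name(argument=value, ...) on one line, values as JSON. jog_arm: Moves the arm, as the interface text tells. Its arguments: {"type":"object","properties":{"deltas":{"type":"array"},"grip":{"type":"number"}},"required":["deltas"]}

```bash
mkdir -p pics
cat > h.py <<'E'
import numpy as np, cv2
from plant import arm, cams
def ray(name,r,c,z):
    P=cams.camera_params(name); f=240/np.tan(np.radians(P["vfov"])/2)
    T=np.linalg.inv(np.array(P["world_to_cam"]))
    d=T[:3,:3]@np.array([(c-P["cx"])/f,(r-P["cy"])/f,1]); o=T[:3,3]
    return o+d*(z-o[2])/d[2]
def save(name,fn):
    im,d=cams.snapshot(name); cv2.imwrite(fn,im[:,:,::-1]); return im,d
E
python3 - <<'E'
from h import *
s=arm.sense(); print(s["time_s"],s["position"],s["orientation"],s["finger_gap"])
a,_=save("top","pics/top1.png")
for l,z in [("cap1",.072),("vial1",.105),("stand",.06),("waste_box",.05),("rack",.07)]:
    for d in cams.find_in(l,"top"): print(l,np.round(d["p"],2),np.round(d["position"]),np.round(ray("top",*d["position"],z),3))
for l,z in [("stand",0),("waste_box",0),("cap1",.066),("vial1",.06)]:
    for d in cams.landmark_of(l,"top"): print("L",l,np.round(d["p"],2),np.round(d["position"]),np.round(ray("top",*d["position"],z),3))
E
```

```text
0.0 [ 0.23457438 -0.68543976  0.21039446] [-0.11553064 -0.69736632 -0.11664183  0.69765864] 0.999895905286441
cap1 0.78 [239. 338.] [0.572 0.013 0.072]
cap1 0.63 [302. 264.] [0.468 0.102 0.072]
cap1 0.55 [198. 308.] [0.626 0.066 0.072]
vial1 0.77 [298. 342.] [ 0.486 -0.005  0.105]
vial1 0.59 [270. 352.] [ 0.525 -0.012  0.105]
stand 0.61 [261. 310.] [0.537 0.048 0.06 ]
waste_box 0.88 [224. 180.] [0.564 0.247 0.05 ]
rack 0.67 [310. 438.] [ 0.494 -0.141  0.07 ]
L stand 0.67 [264. 310.] [0.543 0.05  0.   ]
L waste_box 0.78 [224. 191.] [0.577 0.244 0.   ]
L cap1 0.93 [198. 305.] [0.628 0.07  0.066]
L cap1 0.93 [238. 337.] [0.576 0.015 0.066]
L cap1 0.87 [301. 262.] [0.468 0.105 0.066]
L cap1 0.49 [271. 349.] [ 0.53  -0.009  0.066]
L vial1 0.78 [271. 347.] [ 0.53  -0.007  0.06 ]
L vial1 0.68 [227. 191.] [0.56  0.227 0.06 ]
L vial1 0.6 [300. 344.] [ 0.489 -0.008  0.06 ]
```

View pics/top1.png

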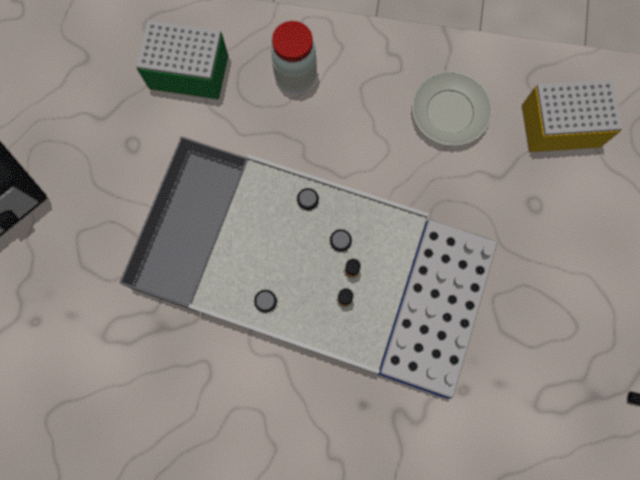

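The top view shows three caps at (row, col) (198,308), (240,340) and (301,264). The vials are at (267,352) and (297,345), the waste box is on the left and the rack on the right. Next I'll fit the stand frame from depth.

```bash
cat >> h.py <<'E'
def cloud(name,d):
    P=cams.camera_params(name); f=240/np.tan(np.radians(P["vfov"])/2)
    T=np.linalg.inv(np.array(P["world_to_cam"])); r,c=np.indices(d.shape)
    p=np.stack([(c-P["cx"])/f*d,(r-P["cy"])/f*d,d],-1)@T[:3,:3].T+T[:3,3]; p[d==0]=np.nan; return p
def blobs(p,m):
    n,l,s,_=cv2.connectedComponentsWithStats(m.astype(np.uint8))
    return [(s[i,4],p[l==i]) for i in range(1,n) if s[i,4]>25]
E
python3 - <<'E'
from h import *
from scipy.spatial.transform import Rotation as R
im,d=cams.snapshot("top"); p=cloud("top",d); z=p[...,2]
near=(abs(p[...,0]-.54)<.25)&(abs(p[...,1]-.05)<.25)
for lo,hi in [(.05,.066),(.05,.08)]:
    n,pts=max(blobs(p,near&(z>lo)&(z<hi)),key=lambda t:t[0])
    print(n,cv2.minAreaRect((pts[:,:2]*1000).astype(np.float32)),np.median(pts[:,2]))
g=im.mean(2); 
for n,pts in blobs(p,near&(z>.0)&(g<110)): print("dark",n,np.round(np.nanmedian(pts,0),4))
s=arm.sense();q=s["orientation"];print(np.round(R.from_quat([*q[1:],q[0]]).as_matrix(),3))
E
```

```text
29172 ((539.7363891601562, 55.66748046875), (296.1376037597656, 240.8651580810547), 79.98941802978516) 0.059561571804864044
31885 ((539.6875, 55.713104248046875), (296.1775207519531, 240.8914794921875), 79.96235656738281) 0.05973254969257846
dark 642 [0.789  0.2714 0.0352]
dark 10392 [0.5851 0.25   0.0033]
dark 27 [0.6525 0.0337 0.0628]
dark 412 [0.6242 0.0656 0.0716]
dark 759 [ 0.4223 -0.0978  0.0379]
dark 422 [0.5712 0.0092 0.0715]
dark 68 [ 0.6039 -0.1248  0.0517]
dark 67 [ 0.5988 -0.15    0.0519]
dark 38 [ 0.5885 -0.1741  0.0574]
dark 69 [ 0.5768 -0.1196  0.0521]
dark 69 [ 0.5727 -0.1452  0.0517]
dark 314 [ 0.5267 -0.0136  0.1029]
dark 69 [ 0.5682 -0.171   0.052 ]
dark 69 [ 0.5504 -0.1153  0.0522]
dark 57 [ 0.5635 -0.1951  0.0524]
dark 28 [ 0.5397 -0.1399  0.0533]
dark 27 [ 0.5354 -0.1647  0.0579]
dark 71 [ 0.524  -0.1103  0.0522]
dark 72 [ 0.5369 -0.1917  0.0516]
dark 431 [0.4687 0.1003 0.0715]
dark 303 [ 0.4853 -0.0097  0.1036]
dark 70 [ 0.5194 -0.1357  0.0518]
dark 68 [ 0.5149 -0.1617  0.052 ]
dark 73 [ 0.5105 -0.1869  0.0518]
dark 31 [0.4406 0.1922 0.0007]
dark 73 [ 0.4885 -0.157   0.052 ]
dark 69 [ 0.4708 -0.1005  0.0518]
dark 73 [ 0.4839 -0.1824  0.0519]
dark 73 [ 0.4663 -0.1265  0.0521]
dark 34 [0.4267 0.1206 0.0007]
dark 76 [ 0.4617 -0.1519  0.052 ]
dark 76 [ 0.4397 -0.1219  0.0521]
dark 75 [ 0.4352 -0.1475  0.0514]
dark 72 [ 0.4178 -0.0913  0.0522]
dark 76 [ 0.4307 -0.173   0.0517]
dark 78 [ 0.4132 -0.117   0.0519]
dark 26 [ 0.397 -0.042  0.001]
[[-0.     0.324 -0.946]
 [-0.    -0.946 -0.324]
 [-1.    -0.     0.   ]]
```

Depth gives the stand centre at about (0.541, 0.052) with its y axis at 80°. The caps sit at stand x = +80, +37 and -80 mm and the vials at -3 and -44 mm, which fits the 40 mm strips. I'll sweep with the jaws across the strip and slightly open, so the two fingertips cradle the cap.

Request:
jog_arm(deltas=[0, -4, -4, -8, 0, -8, -8.2, -16, 0, -12, -12.3, -24, 0, -16, -16.4, -32, 0, -20, -20.5, -40, 0, -24, -24.6, -48, 0, -28, -28.7, -56, 0, -32, -32.8, -61], grip=0.15)

```text
time_s: 1.55
position: [0.4422, -0.2755, 0.2116]
orientation: [0.455, 0.541, 0.455, -0.541]
ft_force: [0.8, -0.1, 0.2]
finger_gap: 0.151
```

```bash
cat >> h.py <<'E'
from scipy.spatial.transform import Rotation as R
C=np.array([.541,.052]);UX=np.array([.9848,-.1737]);UY=np.array([.1737,.9848])
def st(p): v=np.array(p[:2])-C; return np.round([v@UX,v@UY],4)
def to(sx,sy,z):
    s=arm.sense();q=s["orientation"];M=R.from_quat([*q[1:],q[0]]).as_matrix()
    t=np.array([*(C+sx*UX+sy*UY),z]); a=np.degrees(np.arctan2(M[0,1]*UX[1]-M[1,1]*UX[0],M[:2,1]@UX))
    print("t",s["time_s"],"stand",st(s["position"]),s["position"][2],"delta cm",np.round(M.T@(t-s["position"])*100,2),"turn",-a,"grip",s["finger_gap"],np.round(s["ft_force"],1))
E
python3 -c "
from h import *
to(.037,-.08,.2)"
```

```text
t 1.55 stand [-0.0404 -0.3397] 0.2116385460027749 delta cm [  1.16   7.78 -25.96] turn 0.08532165976675606 grip 0.15143933656664887 [ 0.8 -0.1  0.2]
```

Request:
jog_arm(deltas=[0, 1.5, -5, 0, 0, 3, -10, 0, 0, 4.5, -15, 0, 0, 6, -20, 0, 0, 7.8, -25, 0, 1.2, 7.8, -26, 0, 1.2, 7.8, -26, 0])

```text
time_s: 2.42
position: [0.563, -0.0343, 0.1983]
orientation: [-0.454, -0.541, -0.455, 0.542]
ft_force: [-0.3, -0.0, 0.9]
finger_gap: 0.151
```

```bash
python3 -c "
from h import *
to(.037,-.08,.081)
im,d=save('wrist','pics/w1.png'); p=cloud('wrist',d)
for l,z in [('cap1',.066),('vial1',.06)]:
    for k in cams.landmark_of(l,'wrist'): w=ray('wrist',*k['position'],z); print(l,round(k['p'],2),np.round(k['position']),np.round(w,3),st(w))
g=im.mean(2);zz=p[...,2]
for n,q in blobs(p,(g<110)&(zz>.066)&(zz<.11)):
    if n>200: w=np.nanmedian(q,0); print(n,np.round(w,4),st(w))
"
```

```text
t 2.425 stand [ 0.0367 -0.0812] 0.19831860454230454 delta cm [11.73  0.06 -0.13] turn -0.014810859104564419 grip 0.15063560902859918 [-0.3 -0.   0.9]
cap1 0.7 [ 74. 381.] [0.627 0.065 0.066] [0.0827 0.0282]
cap1 0.57 [160. 323.] [0.573 0.009 0.066] [ 0.0386 -0.0373]
cap1 0.56 [ 65. 168.] [0.468 0.1   0.066] [-0.0802  0.0347]
vial1 0.9 [203. 229.] [ 0.486 -0.013  0.06 ] [-0.0424 -0.0734]
vial1 0.57 [194. 280.] [ 0.531 -0.014  0.06 ] [ 0.0018 -0.0663]
1661 [0.4713 0.0997 0.0731] [-0.0769  0.0349]
782 [0.6239 0.0646 0.0732] [0.0794 0.0268]
646 [0.5723 0.0099 0.0732] [ 0.0381 -0.036 ]
827 [ 0.5334 -0.0118  0.1059] [ 0.0036 -0.0641]
981 [ 0.4933 -0.0082  0.1054] [-0.0365 -0.0676]
534 [ 0.8129 -0.2597  0.0706] [ 0.3219 -0.2597]
```

View pics/w1.png

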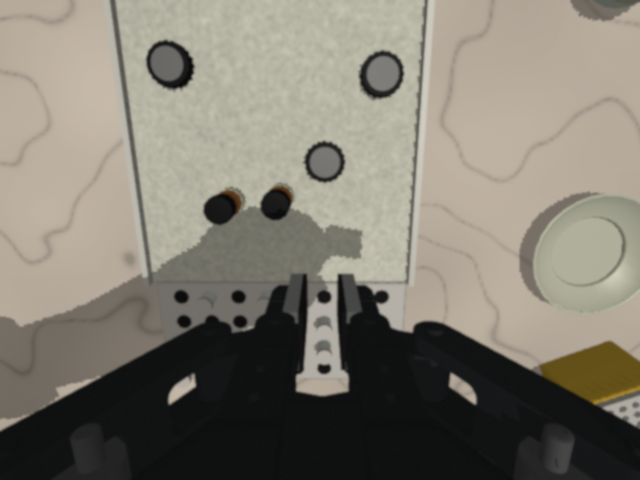

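The wrist view agrees with the top view: cap B at (160,323), vials at (203,229) and (194,280). The knuckles look wide, so I'll measure the gripper's width at vial height from depth before going down.

```bash
python3 -c "
from h import *
im,d=cams.snapshot('wrist'); p=cloud('wrist',d); s=arm.sense();q=s['orientation'];M=R.from_quat([*q[1:],q[0]]).as_matrix()
t=(p-s['position'])@M; t=t[np.isfinite(t).all(-1)]; t=t[(t[:,2]>-.05)&(t[:,2]<.1)&(abs(t[:,1])<.15)]
for a in np.arange(-.09,.03,.01):
    k=t[(t[:,0]>=a)&(t[:,0]<a+.01)]
    if len(k): print(round(a,3),len(k),'y',np.round(np.percentile(k[:,1],[1,99]),3),'z',np.round(np.percentile(k[:,2],[1,99]),3))
"
```

```text
-0.09 6955 y [-0.048  0.048] z [-0.017  0.01 ]
-0.08 8569 y [-0.042  0.042] z [-0.014  0.009]
-0.07 2513 y [-0.036  0.036] z [-0.014  0.008]
-0.06 1339 y [-0.016  0.016] z [-0.012  0.011]
-0.05 995 y [-0.02  0.02] z [-0.011  0.01 ]
-0.04 813 y [-0.02   0.019] z [-0.011  0.01 ]
-0.03 318 y [-0.018  0.018] z [-0.011  0.004]
```

```bash
python3 -c "
from h import *
im,d=cams.snapshot('wrist'); s=arm.sense();q=s['orientation'];M=R.from_quat([*q[1:],q[0]]).as_matrix()
P=cams.camera_params('wrist'); f=240/np.tan(np.radians(P['vfov'])/2);W=np.array(P['world_to_cam'])
print('cam in tool',(np.linalg.inv(W)[:3,3]-s['position'])@M)
for x in (.017,0,-.03,-.06):
    for z in (-.011,.011):
        c=W[:3,:3]@(s['position']+M@[x,.012,z])+W[:3,3]; print(x,z,np.round([P['cy']+f*c[1]/c[2],P['cx']+f*c[0]/c[2]]),c[2])
print(np.round(d[265:400:8,348],3)); print(np.round(cloud('wrist',d)[265:400:8,348],3))
"
```

```text
cam in tool [-0.16352888 -0.00025991 -0.06659111]
0.017 -0.011 [243. 345.] 0.18882045749411472
0.017 0.011 [282. 344.] 0.19463361296181386
0 -0.011 [254. 347.] 0.17242468398765057
0 0.011 [295. 346.] 0.17823783945534968
-0.03 -0.011 [278. 352.] 0.14349096603506675
-0.03 0.011 [327. 351.] 0.14930412150276587
-0.06 -0.011 [314. 359.] 0.11455724808248291
-0.06 0.011 [373. 358.] 0.12037040355018203
[0.319 0.149 0.14  0.133 0.125 0.12  0.116 0.118 0.113 0.11  0.11  0.111
 0.112 0.113 0.113 0.111 0.081]
[[ 0.579 -0.086  0.063]
 [ 0.576 -0.027  0.224]
 [ 0.576 -0.027  0.233]
 [ 0.575 -0.027  0.241]
 [ 0.575 -0.027  0.248]
 [ 0.574 -0.027  0.254]
 [ 0.574 -0.027  0.258]
 [ 0.573 -0.031  0.257]
 [ 0.573 -0.031  0.263]
 [ 0.573 -0.031  0.266]
 [ 0.572 -0.034  0.266]
 [ 0.572 -0.037  0.266]
 [ 0.571 -0.04   0.266]
 [ 0.571 -0.042  0.266]
 [ 0.57  -0.045  0.266]
 [ 0.57  -0.046  0.269]
 [ 0.571 -0.028  0.294]]
```

The finger stays within ±20 mm up to vial height, so it clears the vials. The visible tip seems higher than nominal, though, so I'll go down part way and check from the scene camera.

Request:
jog_arm(deltas=[3, 0.2, -0.1, 0, 6, 0.2, 0, 0, 8.5, 0.2, 0.3, 0, 8.5, 0.2, 0.3, 0])

```text
time_s: 3.18
position: [0.5641, -0.0391, 0.1131]
orientation: [-0.453, -0.542, -0.454, 0.543]
ft_force: [-0.6, 0.4, 0.2]
finger_gap: 0.151
```

```bash
python3 -c "
from h import *
to(.04,-.083,.081)
im,d=cams.snapshot('scene')
P=cams.camera_params('scene'); f=240/np.tan(np.radians(P['vfov'])/2);W=np.array(P['world_to_cam']);s=arm.sense()
for dz in (0,-.017):
    c=W[:3,:3]@(s['position']+[0,0,dz])+W[:3,3]; u=[P['cy']+f*c[1]/c[2],P['cx']+f*c[0]/c[2]]; print(np.round(u)); 
r,c=map(int,u); r0,c0=max(r-120,0),max(c-160,0)
k=im[r0:r0+200,c0:c0+260,::-1].copy(); cv2.circle(k,(c-c0,r-r0),1,(0,0,255),-1); print(r0,c0,f)
cv2.imwrite('pics/s1.png',cv2.resize(k,None,fx=3,fy=3))"
```

```text
t 3.175 stand [ 0.0386 -0.0857] 0.11312192819503993 delta cm [ 3.21  0.15 -0.28] turn -0.18512606023697042 grip 0.15083266217489186 [-0.6  0.4  0.2]
[211. 292.]
[222. 292.]
101 132 510.7518168131314
```

View pics/s1.png

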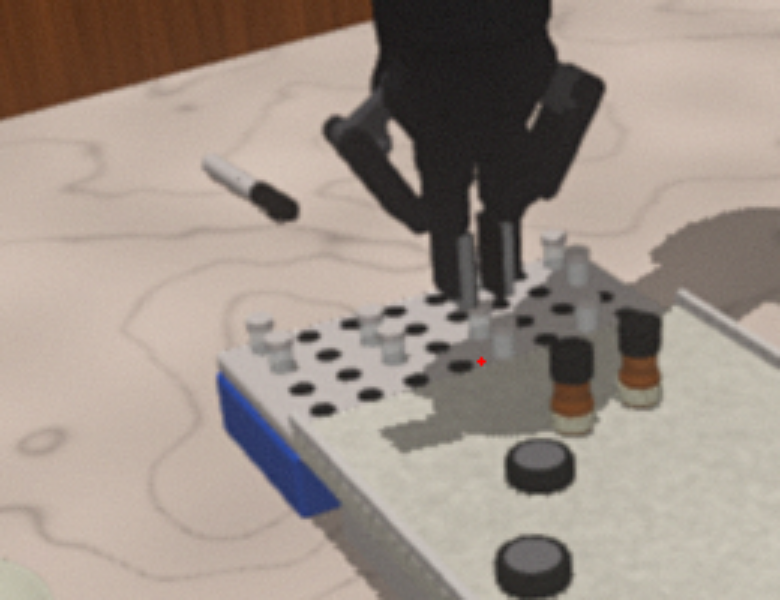

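The scene crop puts the fingertips at about row 300, well above the red nominal mark at row 361. Scene depth should tell me where they really are.

```bash
python3 -c "
from h import *
im,d=cams.snapshot('scene'); p=cloud('scene',d); s=arm.sense();q=s['orientation'];M=R.from_quat([*q[1:],q[0]]).as_matrix()
t=(p-s['position'])@M; ok=np.isfinite(t).all(-1)&(abs(t[...,1])<.06)&(abs(t[...,2])<.06)&(p[...,2]>.08)
k=t[ok]
for a in np.arange(-.1,.03,.01):
    m=k[(k[:,0]>=a)&(k[:,0]<a+.01)]
    if len(m): print(round(a,3),len(m),np.round(np.percentile(m[:,1],[2,98]),3),np.round(np.percentile(m[:,2],[2,98]),3))
for r in range(170,226,6): print(r,[tuple(np.round(t[r,c],3)) for c in (281,287,299)])
"
```

```text
-0.1 482 [-0.053  0.056] [-0.019  0.01 ]
-0.09 460 [-0.046  0.05 ] [-0.019  0.011]
-0.08 449 [-0.041  0.043] [-0.015  0.009]
-0.07 289 [-0.033  0.038] [-0.016  0.008]
-0.06 187 [-0.018  0.021] [-0.014  0.009]
-0.05 199 [-0.019  0.021] [-0.014  0.006]
-0.04 200 [-0.018  0.021] [-0.013  0.008]
-0.03 130 [-0.016  0.019] [-0.013  0.008]
-0.02 5 [-0.011  0.013] [-0.008  0.005]
-0.0 52 [-0.044 -0.027] [-0.031 -0.013]
0.01 118 [-0.046 -0.026] [-0.033 -0.014]
0.02 74 [-0.044 -0.026] [-0.033 -0.021]
170 [(np.float64(-0.073), np.float64(0.02), np.float64(-0.015)), (np.float64(-0.07), np.float64(0.01), np.float64(-0.013)), (np.float64(-0.066), np.float64(-0.007), np.float64(-0.014))]
176 [(np.float64(-0.064), np.float64(0.02), np.float64(-0.014)), (np.float64(-0.061), np.float64(0.011), np.float64(-0.013)), (np.float64(-0.056), np.float64(-0.009), np.float64(-0.011))]
182 [(np.float64(-0.054), np.float64(0.019), np.float64(-0.01)), (np.float64(-0.053), np.float64(0.012), np.float64(-0.013)), (np.float64(-0.048), np.float64(-0.007), np.float64(-0.013))]
188 [(np.float64(-0.044), np.float64(0.019
[... 550 characters left out ...]
loat64(-0.05), np.float64(0.131)), (np.float64(0.062), np.float64(-0.058), np.float64(0.125)), (np.float64(0.043), np.float64(-0.057), np.float64(0.08))]
212 [(np.float64(0.063), np.float64(-0.04), np.float64(0.113)), (np.float64(0.063), np.float64(-0.048), np.float64(0.107)), (np.float64(0.047), np.float64(-0.05), np.float64(0.07))]
218 [(np.float64(0.063), np.float64(-0.03), np.float64(0.094)), (np.float64(0.063), np.float64(-0.038), np.float64(0.09)), (np.float64(0.059), np.float64(-0.05), np.float64(0.071))]
224 [(np.float64(0.063), np.float64(-0.02), np.float64(0.077)), (np.float64(0.062), np.float64(-0.028), np.float64(0.07)), (np.float64(0.054), np.float64(-0.036), np.float64(0.046))]
```

Both cameras put the real fingertips about 25 mm behind the reported TCP, where the spec says 17 mm ahead. I'll use the measured value, so tips at 65 mm means TCP z of about 0.040. That also brings the wide knuckles (±35 mm) down to vial-lid height, so cap B needs the jaws turned along y. Cap A goes first: it is free of vials.

Request:
jog_arm(deltas=[0, 2.1, -3.7, 0, 0, 4.1, -7.4, 0, 3, 4.1, -7.4, 0, 5.5, 4.1, -7.4, 0, 6.5, 4.1, -7.4, 0, 7.1, 4.1, -7.4, 0, 7.1, 4.1, -7.4, 0])

```text
time_s: 4.15
position: [0.619, 0.0276, 0.0439]
orientation: [0.454, 0.542, 0.454, -0.542]
ft_force: [-0.9, 0.3, 0.3]
finger_gap: 0.15
```

```bash
python3 -c "
from h import *
to(.08,.13,.04)
im,d=save('scene','pics/s2.png'); p=cloud('scene',d); s=arm.sense();q=s['orientation'];M=R.from_quat([*q[1:],q[0]]).as_matrix()
t=(p-s['position'])@M; ok=np.isfinite(t).all(-1)&(abs(t[...,1])<.025)&(abs(t[...,2])<.018)&(im.mean(2)<90)
print(np.percentile(t[ok][:,0],[90,97,99]))
cv2.imwrite('pics/s2.png',cv2.resize(im[130:330,180:440,::-1],None,fx=3,fy=3))"
```

```text
t 4.15 stand [ 0.0811 -0.0105] 0.043876748439227196 delta cm [  0.39  -0.13 -14.05] turn -0.11461584887225813 grip 0.15008274062660573 [-0.9  0.3  0.3]
[-0.03667839 -0.02668171 -0.02168845]
```

View pics/s2.png

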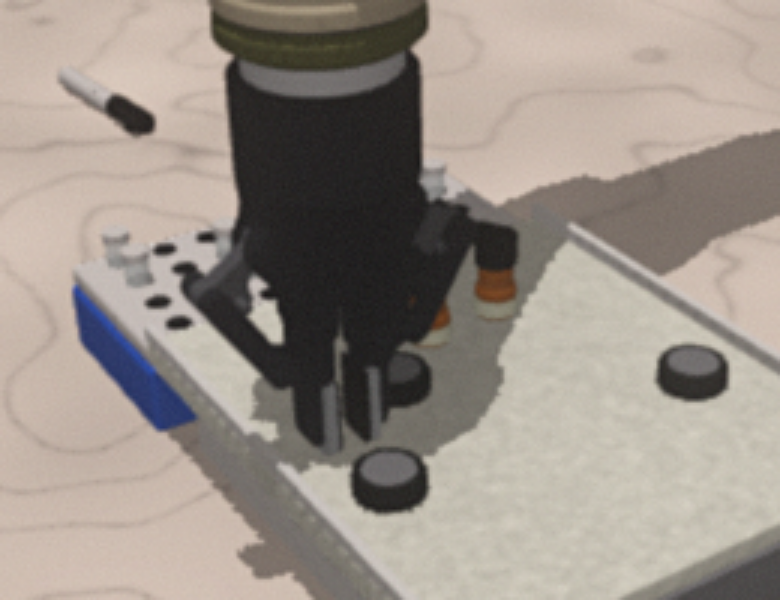

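The tips are just above the surface and in line behind cap A (cap at (390,480) in the crop). Sweeping now.

Request:
jog_arm(deltas=[0.2, -0.1, -0.3, 0, 0.3, -0.1, -2, 0, 0.3, -0.1, -4, 0, 0.3, -0.1, -6, 0, 0.3, -0.1, -8, 0, 0.3, -0.1, -10, 0, 0.3, -0.1, -12, 0, 0.3, -0.1, -13, 0])

```text
time_s: 5.2
position: [0.6406, 0.1576, 0.0405]
orientation: [0.455, 0.542, 0.454, -0.542]
ft_force: [-1.3, -6.8, 7.5]
finger_gap: 0.152
```

```bash
python3 -c "
from h import *
to(.08,.133,.041)
im,d=cams.snapshot('scene')
cv2.imwrite('pics/s3.png',cv2.resize(im[150:400,180:500,::-1],None,fx=2.4,fy=2.4))"
```

```text
t 5.2 stand [0.0797 0.1213] 0.040491299537378254 delta cm [-0.05  0.03 -1.17] turn -0.015424403933479618 grip 0.15241631228354177 [-1.3 -6.8  7.5]
```

View pics/s3.png

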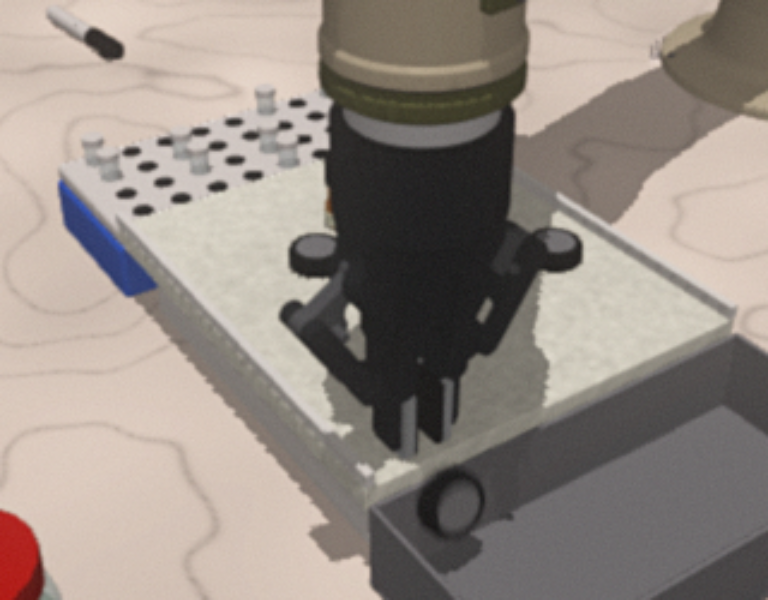

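Cap A is tipping over the edge, at (450,500) in the crop. I'll push a little further and then lift.

Request:
jog_arm(deltas=[-0.2, 0, -0.6, 0, -0.2, 0, -1.1, 0, -0.2, 0, -1.1, 0, -4, 0, -0.5, 0, -8, 0, 0, 0, -8, -4, 2, 0, -8, -8, 5, 0, -8, -12, 8, 0])

```text
time_s: 6.25
position: [0.5068, 0.0972, 0.1204]
orientation: [0.454, 0.542, 0.454, -0.542]
ft_force: [0.5, -0.2, -0.4]
finger_gap: 0.153
```

```bash
cat > look.py <<'E'
from h import *
import sys
to(*map(float,sys.argv[1:4]))
im,d=save('top',sys.argv[4]); p=cloud('top',d)
for l,z in [('cap1',.066),('vial1',.06)]:
    for k in cams.landmark_of(l,'top'):
        r,c=map(int,k['position']); zz=np.nanmedian(p[r-2:r+3,c-2:c+3,2]); w=ray('top',*k['position'],z if zz>.05 else zz); print(l,round(k['p'],2),np.round(k['position']),'z',round(float(zz),3),st(w))
E
python3 look.py -.08 -.005 .12 pics/top2.png
```

```text
t 6.25 stand [-0.0415  0.0386] 0.12035383523880021 delta cm [ 0.03 -3.84  4.37] turn -0.12626019590703846 grip 0.15345907746250753 [ 0.5 -0.2 -0.4]
```

Request:
jog_arm(deltas=[0, -2, 2.1, 0, 0, -3.9, 4.3, 0, 3, -3.9, 4.3, 0, 5.5, -3.9, 4.3, 0, 7, -3.9, 4.3, 0, 7.8, -3.9, 4.3, 0, 7.8, -3.9, 4.3, 0])

```text
time_s: 7.28
position: [0.4628, 0.063, 0.0419]
orientation: [-0.454, -0.542, -0.454, 0.542]
ft_force: [-0.3, 0.1, -0.4]
finger_gap: 0.149
```

```bash
python3 look.py -.08 .133 .042 pics/top2.png
```

```text
t 7.275 stand [-0.0789 -0.0028] 0.04188395989293412 delta cm [-1.000e-02 -1.300e-01 -1.358e+01] turn -0.08551124941433044 grip 0.14927314752367887 [-0.3  0.1 -0.4]
```

View pics/top2.png

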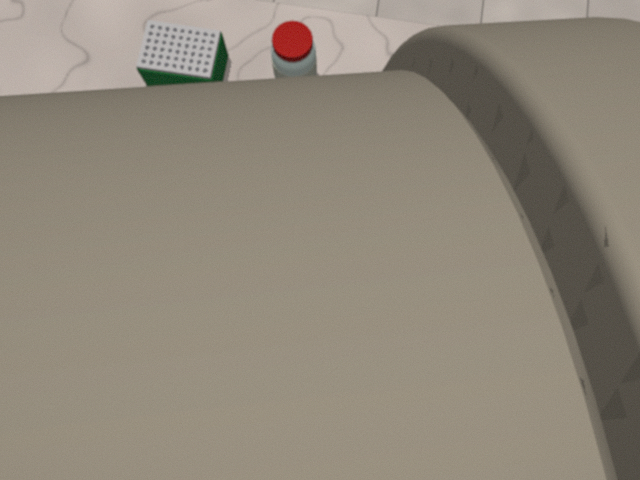

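The arm blocks the top camera, so I'll check with the scene camera from here. Sweeping cap C.

Request:
jog_arm(deltas=[0, -0.1, -2, 0, 0, -0.1, -4, 0, 0, -0.1, -6, 0, 0, -0.1, -8, 0, 0, -0.1, -10, 0, 0, -0.1, -12, 0, 0, -0.1, -13, 0, 0, -0.1, -13.8, 0])

```text
time_s: 8.43
position: [0.4855, 0.1991, 0.0421]
orientation: [-0.454, -0.542, -0.454, 0.542]
ft_force: [0.2, -1.0, -0.0]
finger_gap: 0.153
```

Request:
jog_arm(deltas=[0, 0, -0.3, 0, 0, 0, -0.3, 0, -4, 0, 0, 0, -8, 0, 0, 0, -8, 0, 0, 0])

```text
time_s: 9.05
position: [0.487, 0.1985, 0.1248]
orientation: [0.454, 0.544, 0.453, -0.541]
ft_force: [0.4, 0.1, -0.9]
finger_gap: 0.151
```

```bash
sed -i "s/'top'/'scene'/g" look.py; python3 look.py .038 -.075 .15 pics/s4.png
```

```text
t 9.05 stand [-0.0786  0.1349] 0.12481569399071822 delta cm [-2.52 11.74 20.94] turn -0.1867319449891708 grip 0.15130100185550607 [ 0.4  0.1 -0.9]
cap1 0.67 [391. 376.] z 0.015 [0.0844 0.1742]
cap1 0.62 [256. 312.] z 0.073 [ 0.0395 -0.0336]
cap1 0.57 [331. 473.] z 0.024 [-0.0708  0.169 ]
vial1 0.94 [233. 343.] z 0.067 [-0.039 -0.07 ]
vial1 0.79 [242. 328.] z 0.067 [-0.0044 -0.0609]
```

View pics/s4.png

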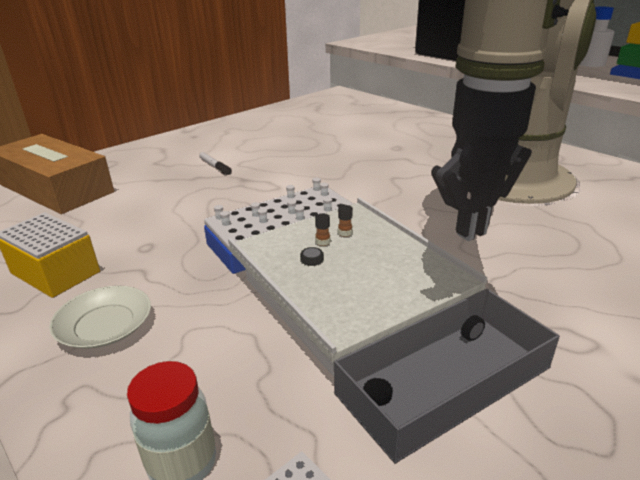

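Caps A and C are in the box, at (391,376) and (331,473). Both vials are standing at (242,328) and (233,343), and cap B is at (256,312). For cap B I'll shut the jaws and turn them along y.

```bash
python3 -c "
from h import *
print(np.round(arm.sense()['q'],2)); to(.041,-.078,.125)"
```

```text
[-0.31  0.5  -0.26  2.13  0.24  0.54 -0.92]
t 9.2 stand [-0.0802  0.1341] 0.12182802082209768 delta cm [-0.31 12.17 21.18] turn -0.1417391753357001 grip 0.14711944601077107 [-0.1  0.4 -0.1]
```

Request:
jog_arm(deltas=[-0.3, 1.5, 2.6, -10, -0.3, 3, 5.2, -20, -0.3, 4.5, 7.8, -30, -0.3, 6, 10.4, -40, -0.3, 7.5, 13, -50, -0.3, 9, 15.6, -60, -0.3, 10.5, 18.4, -70, -0.3, 12.2, 21.2, -80], grip=0)

```text
time_s: 10.2
position: [0.5679, -0.0324, 0.1238]
orientation: [0.696, 0.121, 0.698, -0.121]
ft_force: [-0.1, 0.2, -0.7]
finger_gap: 0.003
```

Request:
jog_arm(deltas=[0, 0, 0, -10, 0, 0, 0, -10, 0, 0, 0, -10])

```text
time_s: 10.58
position: [0.568, -0.0309, 0.1245]
orientation: [0.704, 0.063, 0.705, -0.063]
ft_force: [0.6, -0.4, 1.6]
finger_gap: -0.0
```

```bash
python3 -c "
from h import *
print(np.round(arm.sense()['q'],2)); to(.041,-.078,.042)
im,d=cams.snapshot('scene'); p=cloud('scene',d); s=arm.sense();q=s['orientation'];M=R.from_quat([*q[1:],q[0]]).as_matrix();print(M.round(2))
t=(p-s['position'])@M; k=t[np.isfinite(t).all(-1)&(abs(t[...,1])<.06)&(abs(t[...,2])<.06)&(p[...,2]>.12)]
for a in np.arange(-.1,.01,.01):
    m=k[(k[:,0]>=a)&(k[:,0]<a+.01)]
    if len(m): print(round(a,3),len(m),np.round(np.percentile(m[:,1],[2,98]),3),np.round(np.percentile(m[:,2],[2,98]),3),m[:,0].max())
"
```

```text
[ 0.44  0.62 -0.73  2.01  0.61  0.74  0.73]
t 10.575 stand [ 0.041 -0.077] 0.12454205389728246 delta cm [ 8.25 -0.1   0.02] turn 89.7290335078963 grip -0.0002729657029892515 [ 0.6 -0.4  1.6]
[[-0.    0.18  0.98]
 [ 0.    0.98 -0.18]
 [-1.    0.   -0.  ]]
-0.1 352 [-0.048  0.058] [-0.009  0.018] -0.09000951263282138
-0.09 298 [-0.041  0.05 ] [-0.009  0.018] -0.08007891370110615
-0.08 277 [-0.033  0.041] [-0.009  0.014] -0.07000418212516472
-0.07 141 [-0.023  0.033] [-0.008  0.015] -0.06004237594018924
-0.06 114 [-0.007  0.017] [-0.005  0.012] -0.05008623590622242
-0.05 135 [-0.004  0.016] [-0.006  0.012] -0.0400137815838871
-0.04 123 [-0.004  0.016] [-0.006  0.012] -0.030338484597534195
-0.03 86 [-0.005  0.014] [-0.007  0.013] -0.020203003638554592
-0.02 2 [0.007 0.007] [-0.002  0.003] -0.01981174630350397
```

Tool y now points along stand +y. Going down behind cap B and then sweeping.

Request:
jog_arm(deltas=[3, -0.1, -0.1, 0, 5.5, -0.1, -0.2, 0, 7.2, -0.1, -0.2, 0, 8.1, -0.1, -0.2, 0, 8.1, -0.1, -0.2, 0])

```text
time_s: 11.25
position: [0.5663, -0.0317, 0.0441]
orientation: [0.704, 0.062, 0.705, -0.062]
ft_force: [0.4, -0.4, -0.9]
finger_gap: 0.001
```

```bash
python3 -c "
from h import *
to(.039,.136,.042)
im,d=cams.snapshot('scene')
cv2.imwrite('pics/s5.png',cv2.resize(im[150:330,200:440,::-1],None,fx=3,fy=3))"
```

```text
t 11.25 stand [ 0.0395 -0.0781] 0.04405641827719982 delta cm [ 0.2  21.41 -0.08] turn 89.90904485329197 grip 0.0008063920205039086 [ 0.4 -0.4 -0.9]
```

View pics/s5.png

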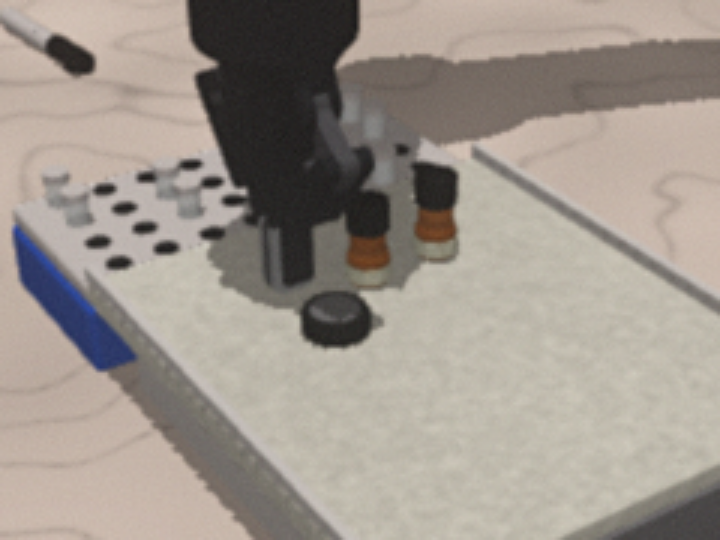

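The fingers are behind cap B (335,318 in the crop) and both vials are clear. Sweeping now.

Request:
jog_arm(deltas=[0.1, 1, 0, 0, 0.1, 3, 0, 0, 0.1, 5, 0, 0, 0.1, 7, 0, 0, 0.1, 9, 0, 0, 0.1, 11, 0, 0, 0.1, 13, 0, 0, 0.1, 14, 0, 0])

```text
time_s: 12.3
position: [0.5912, 0.1077, 0.0433]
orientation: [0.704, 0.062, 0.704, -0.062]
ft_force: [0.1, -2.1, 3.8]
finger_gap: -0.002
```

```bash
sed -i "s/arm.sense();q/arm.sense();q/" h.py; python3 look.py .039 .136 .043 pics/s6.png
```

```text
t 12.3 stand [0.0397 0.0635] 0.043330032998480886 delta cm [ 0.04  7.25 -0.08] turn 89.96965848481283 grip -0.0017555057029054145 [ 0.1 -2.1  3.8]
cap1 0.87 [390. 373.] z 0.015 [0.0866 0.1711]
cap1 0.72 [331. 470.] z 0.025 [-0.0681  0.1674]
cap1 0.7 [301. 366.] z 0.073 [0.0367 0.0897]
cap1 0.4 [380. 443.] z 0.003 [0.0026 0.1958]
vial1 0.52 [242. 323.] z 0.069 [ 0.0006 -0.0652]
```

Request:
jog_arm(deltas=[0, 1, -0.1, 0, 0, 3, -0.2, 0, 0, 5, -0.2, 0, 0, 6.5, -0.2, 0, 0, 7.4, -0.2, 0, 0, 7.4, -0.2, 0, -3, 7.4, -0.2, 0, -7, 7.4, -0.2, 0])

```text
time_s: 13.45
position: [0.6012, 0.1777, 0.113]
orientation: [0.703, 0.062, 0.705, -0.063]
ft_force: [0.3, -0.4, -0.2]
finger_gap: -0.004
```

Request:
jog_arm(deltas=[-4, -2, 0, 0, -8, -5, 0, 0, -10, -10, 0, 0, -10, -15, 0, 0, -10, -15, 0, 0, -10, -15, 0, 0])

```text
time_s: 14.2
position: [0.5755, 0.031, 0.2133]
orientation: [0.704, 0.063, 0.704, -0.063]
ft_force: [0.8, -0.0, -0.9]
finger_gap: 0.003
```

```bash
python3 look.py .039 .136 .043 pics/s7.png
```

```text
t 14.2 stand [ 0.0377 -0.0147] 0.21330088220271737 delta cm [17.03 15.07  0.09] turn 89.83621748459774 grip 0.0026165040300575432 [ 0.8 -0.  -0.9]
cap1 0.97 [361. 394.] z 0.029 [0.0477 0.16  ]
cap1 0.83 [330. 470.] z 0.025 [-0.0677  0.167 ]
cap1 0.67 [390. 377.] z 0.015 [0.083  0.1744]
vial1 0.84 [232. 345.] z 0.07 [-0.0422 -0.0707]
vial1 0.66 [244. 324.] z 0.067 [ 0.0024 -0.0607]
```

View pics/s7.png

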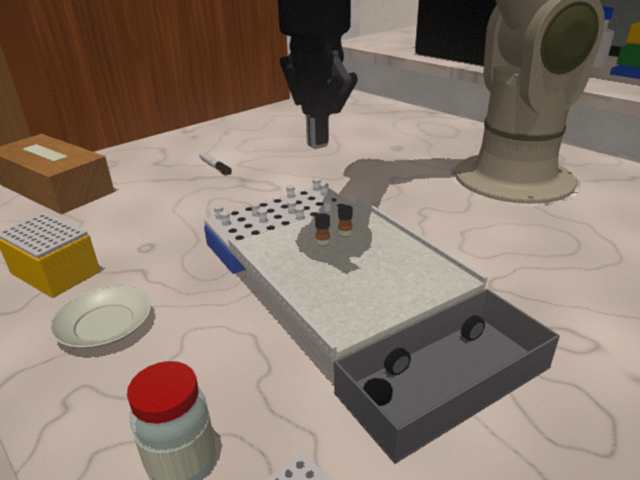

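All three caps are inside the box, two of them leaning on its wall, and both vials are standing. I'll hold still briefly, check that nothing is moving, and hand in.

Request:
jog_arm(deltas=[0, 0, 0, 0, 0, 0, 0, 0, 0, 0, 0, 0, 0, 0, 0, 0])

```text
time_s: 14.85
position: [0.5756, 0.0314, 0.2132]
orientation: [0.704, 0.062, 0.704, -0.062]
ft_force: [-0.0, -0.6, 0.2]
finger_gap: 0.0
```

```bash
python3 look.py .039 .136 .043 pics/s8.png; python3 -c "
from h import *
print(arm.finish_job())"
```

```text
t 14.85 stand [ 0.0377 -0.0143] 0.21322478775054246 delta cm [17.02 15.03  0.11] turn 89.90942763203024 grip 0.00018280767657764306 [-0.  -0.6  0.2]
cap1 0.87 [390. 376.] z 0.015 [0.0842 0.1735]
cap1 0.87 [358. 398.] z 0.032 [0.0436 0.1609]
cap1 0.82 [331. 471.] z 0.024 [-0.0687  0.168 ]
vial1 0.81 [231. 348.] z 0.071 [-0.048  -0.0708]
vial1 0.6 [243. 324.] z 0.066 [ 0.0017 -0.0616]
the job is handed in; nothing more can be done
None
```

I swept all three caps off the stand's open edge into the waste box and handed the job in at about 15 s; no verdict is reported.

- **Caps:** the last check shows all three inside the box walls, at 15–32 mm height, below the 50 mm limit. One lies flat and two lean against the wall. They stayed within a few millimetres (detector noise) between the last two looks.
- **Vials:** both are upright and in place, within about 6 mm of where I first measured them, which is about the detector's noise.
- **Arm:** it is clear of everything, 0.21 m up. The largest wrist force I read was about 10 N.
- **What disagreed:**
  - Both the wrist and scene cameras showed the fingertips about 25 mm behind the reported TCP, where the spec says 17 mm ahead. I used the measured value for the sweep height. Because the wide part of the gripper then sat at vial-lid height, I turned the jaws along the sweep for the cap beside the vials.
  - The arm blocked the top camera partway through, so the later checks rest on the scene camera alone.

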